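# Find the jar with the spare heat bulb and stow it

## Robot

A 6-joint arm with a two-finger parallel gripper is mounted at the origin on the work surface. World frame = base frame: x ahead of the robot, y to its left, z up, the work surface at z = 0. Lengths are in m, angles in rad, forces in N, time in s.
With the tool pointing down it reaches from about 0.375 to 0.9 m from the base axis. Payload 3.1 kg.
Tool frame: the origin (TCP) lies midway between the tips of the shut fingers; the grasp point (between the pads) lies 19 mm behind it; x points along the fingers, z is the direction in which the jaws open and shut, and the axes are right-handed (so a half turn about x gives the same grasp; the last joint's range is limited). The gripper opens to 85 mm and grips with 20 to 120 N. Pads are 22 mm wide; open, the fingers measure 114 mm over their backs; the gripper's body (76 mm by 85 mm) begins 54 mm behind the grasp point. The pads swing forward as they close: fully open they stand 13 mm farther back than shut.
Start: joints at [-1.506, 0.527, 1.433, -0, 1.181, -0.178], TCP at [0.15, -0.607, 0.231] pointing down, gripper open.
Joint ranges: [-3.08, 3.08], [-0.75, 2.2], [0.22, 2.44], [-1.43, 4.57], [0, 2.65], [-2.85, 2.85]. Speed limits (rad/s): [2.79, 2.79, 3.14, 3.14, 3.14, 3.14].

## Interface

Orientations are given as a unit quaternion [x, y, z, w].
In Python, from station import telemetry, optics, manip gives the robot as it stands.
- The arm moves only by the tool step_arm, never from a script. Its argument "commands" is a list of rows, each a list of 4 numbers: the shift along the tool's x, y, z in m, then the turn about the tool's x in rad. A call has 1 to 8 rows; each row is the pose to reach, as a shift and turn from the pose measured when the call began, along the tool's axes at that moment; what a row does not reach only later rows make up. A row lasts 1/12 s, in which the tool goes at most 41.7 mm and 7.16 degrees, less where a joint would pass 70% of its speed; a pose out of reach is approached as far as the arm can. A call with a gripper value outside its range is refused whole. "jaw" is the finger opening in m, from 0 to 0.0854, set as the call begins (left out, the last holds). The fingers move at their own pace and stop on an object; "grip_force" is the grip in N (left out, the last holds). Time passes only in rows, so rows that repeat a pose let the fingers close. It gives the time, the measured TCP pose, the force and the opening at its end, in the units of the state.
- telemetry.sense(): the state, without advancing time (a new reading comes with each control period).
- optics.snapshot(name): name is "scene" or "top" or "wrist"; returns the picture (420x560x3 uint8, red, green, blue); there is no depth.
- optics.camera_params(name): a dict with "mtx" (3x3 intrinsics, pixels), "origin" and "attitude" of the camera in the world. Camera axes: x right, y down, z forward; pixel columns grow to the right and rows downward; lengths in m; the calibration is good to about 2 mm. A picture is of the moment at which its call begins: read the wrist's pose just before it. camera_params takes no time and is no camera call; for the wrist camera it gives the pose at the moment of the call.
- manip.sign_off(): hands the job in, once; it reports no verdict.
The state is a dict: "t": time; "q": joint angles; "qd": joint speeds; "tau": joint torques, N m; "tcp_pos": TCP position; "tool_rot": TCP orientation; "force": force on the tool from outside, world axes, zero at the start; "ft_torque": the same for the moment, N m; "finger_gap": opening from 0.0 (shut) to 1.0 (fully open).
Only numpy, scipy, OpenCV 4.12 (cv2) and the standard library are available. Lean on these libraries where they do the work, as an engineer would, in place of code of your own. Each camera call takes 0.05 s, during which the arm holds its last target.

## Task

One of the two capped jars holds the spare ceramic heat bulb and is clearly heavier. Lift the blue-capped jar clear of the shelf and put it back down, then lift the orange-capped jar, to feel which is the heavier; stand the heavier one upright in the open cubby and only then swing the cubby's lid fully shut. Leave the lighter jar standing upright on the shelf, set the jars down without dropping or tipping them, and do not disturb the hide, the glass dish or the tongs.

Things in the scene. Friction and masses are not known exactly. Their poses are not given: they have to be found in the camera images.
- jar_blue: Closed opaque white plastic jar with a blue twist cap and a blue band: a straight upright cylinder 62 mm in diameter, 105 mm tall in all (cap: top 29 mm, as wide as the body). Origin: centre of the underside, z up the axis. Starts standing on the shelf. Weighs 0.08 to 0.14 kg if it holds only packing, 0.35 to 0.52 kg if it holds the bulb; either jar may be the heavy one. The contents are loose by a few mm and cannot be seen.
- jar_orange: The other jar, the same in shape, size and possible weights, with an orange cap and band.
- cubby: Fixed open-topped light oak box, 160 mm (its x) by 190 mm (its y) outside, 122 mm high, walls and floor 10 mm thick. Origin: centre of the underside. Its lid is hinged along the top of its +x wall, which faces roughly the robot's right (world -y). Starts empty. A jar standing in it stays below the rim.
- lid (a joint): Angle of the cubby's dark wood lid about its hinge, rad: 0 = shut, lying flat on the rim; about 1.57 = standing straight up; starts open at 1.5 to 1.8; stop at 1.95. The hinge is stiff, so the lid stays at any angle where it is left; moving it takes 1 to 5 N at the free edge.
- lid_hinge (a point): Point on the hinge line, halfway along it, at the top outer edge of the cubby's +x wall, 122 mm above the shelf. Its axes turn with the lid: -x runs from the hinge to the free edge, y along the hinge, z out of the lid's outer face (up when shut, away from the cubby when open).
- lid_edge (a point): Middle of the lid's free edge, 167 mm from the hinge line, mid-thickness. The lid is a plain flat board 190 mm wide and 10 mm thick (its faces 1 and 11 mm above the hinge line when shut), without a handle. Axes as for lid_hinge.
- hide: White plastic reptile hide, a box-shaped cave 120 x 150 x 77 mm, loose. Origin: centre of the underside. A bystander.
- dish: Shallow round glass feeding dish, 100 mm across, 30 mm high, loose. Origin: centre of the underside. A bystander.
- tong: Steel feeding tongs lying flat, about 200 mm long (along their x), 30 mm wide, 8 mm high, loose. Origin: centre of the underside. A bystander.

How it is judged:
By the outcome, as a careful person would: the job done as asked, in the order asked, and still so for the second after the job is handed in, with the robot touching nothing.
It also fails if it takes over 70 s, if anything falls off the work surface, if the arm or the gripper's body presses on something with over 40 N, if the wrist force passes 120 N, or if a joint passes its speed limit or range.

## Working session

There is one attempt and no reset: what is moved stays moved. The work goes in short steps, Python scripts to look and compute and a tool call to move; the robot and the scene stay as the last step left them, time stands still between calls to the robot, and variables do not carry over. Pictures are saved under pics/ and viewed, and the job is handed in when it is done.

Besides the shell and the picture viewer there is one more tool, called after "Emit:" as name([rows], argument=value, ...), one row to a line, values as JSON. step_arm: Moves the arm, as the interface text tells. Its arguments: {"type":"object","properties":{"commands":{"type":"array","items":{"type":"array","items":{"type":"number"}}},"jaw":{"type":"number"},"grip_force":{"type":"number"}},"required":["commands"]}

```bash
ls; mkdir -p pics
python3 - <<'E'
from station import telemetry, optics, manip
import cv2
for n in ["scene","top","wrist"]:
    p=optics.camera_params(n); print(n,p)
    im=optics.snapshot(n); cv2.imwrite(f"pics/{n}0.png",im[:,:,::-1])
print(telemetry.sense())
E
```

```text
pics
scene {'mtx': array([[492.16072083,   0.        , 282.20899025],
       [  0.        , 492.16072083, 210.5983245 ],
       [  0.        ,   0.        ,   1.        ]]), 'origin': array([ 1.04560828, -0.58583665,  0.95309989]), 'attitude': array([ 0.88773992,  0.29861199, -0.10639019, -0.33381108])}
top {'mtx': array([[466.75400255,   0.        , 279.5320812 ],
       [  0.        , 466.75400255, 221.39325257],
       [  0.        ,   0.        ,   1.        ]]), 'origin': array([0.52577231, 0.0169559 , 1.2099845 ]), 'attitude': array([-0.70582649,  0.70699479, -0.03272647,  0.02993863])}
wrist {'mtx': array([[362.15193067,   0.        , 277.64209648],
       [  0.        , 362.15193067, 212.30697781],
       [  0.        ,   0.        ,   1.        ]]), 'origin': array([ 0.22135231, -0.58786283,  0.37311951]), 'attitude': array([ 0.77960293, -0.60861384, -0.09158391,  0.11584835])}
{'t': 0.15, 'q': array([-1.50651114e+00,  5.28266711e-01,  1.43362520e+00,  2.68890180e-05,
        1.18141594e+00, -1.78520168e-01]), 'qd': array([-0.00055463, -0.00224745, -0.00430976,  0.00043758, -0.00159834,
       -0.00115616]), 'tau': array([ 8.19445195e-04, -4.42743123e+01, -1.78275400e+01, -1.73760577e-04,
        5.64838076e-03, -1.25541152e-05]), 'tcp_pos': array([ 0.1502537 , -0.60609282,  0.23054429]), 'tool_rot': array([ 0.43622865,  0.55726684, -0.43531179,  0.55647272]), 'force': array([ 0.17443592, -0.12711647,  1.13009636]), 'ft_torque': array([ 0.04365031,  0.02273765, -0.01200208]), 'finger_gap': 0.999963312307219}
```

View pics/scene0.png

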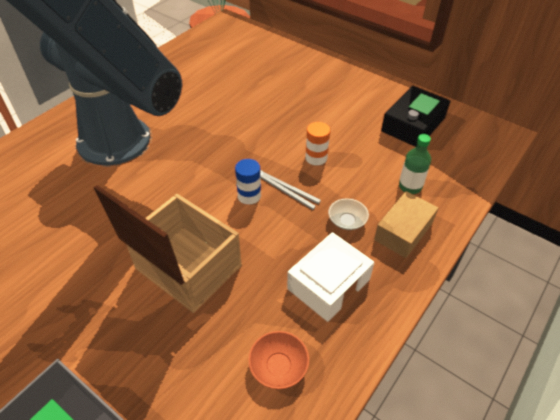

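View pics/top0.png

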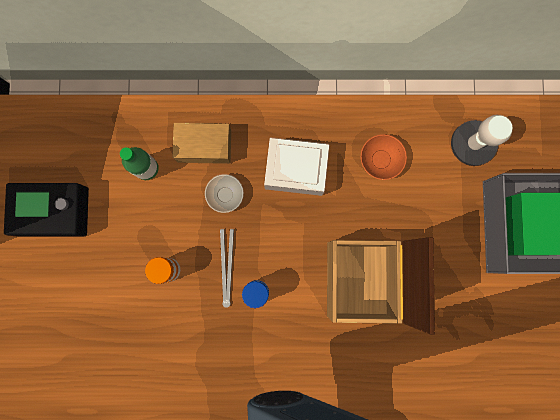

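View pics/wrist0.png

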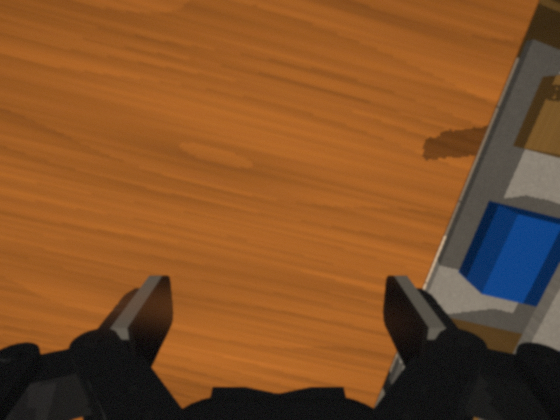

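```bash
cat > h.py <<'E'
import numpy as np, cv2
from scipy.spatial.transform import Rotation as R
from station import telemetry, optics, manip
def ray(p,uv):
    K=p['mtx']; d=np.linalg.inv(K)@np.array([uv[0],uv[1],1.0]); d=R.from_quat(p['attitude']).as_matrix()@d
    return np.array(p['origin']),d/np.linalg.norm(d)
def onz(p,uv,z):
    o,d=ray(p,uv); return o+d*(z-o[2])/d[2]
def proj(p,X):
    c=R.from_quat(p['attitude']).as_matrix().T@(np.array(X)-p['origin']); u=p['mtx']@c; return u[:2]/u[2]
def tri(p1,a,p2,b):
    o1,d1=ray(p1,a);o2,d2=ray(p2,b)
    s=np.linalg.lstsq(np.c_[d1,-d2],o2-o1,rcond=None)[0]
    x,y=o1+d1*s[0],o2+d2*s[1]; return (x+y)/2,np.linalg.norm(x-y)
def snap(n,f=None):
    p=optics.camera_params(n); im=optics.snapshot(n)[:,:,::-1].copy()
    if f: cv2.imwrite('pics/'+f,im)
    return p,im
def mask(im,lo,hi):
    return cv2.inRange(cv2.cvtColor(im,cv2.COLOR_BGR2HSV),np.array(lo),np.array(hi))
def big(m,roi=None,n=1):
    if roi:
        z=np.zeros_like(m); a,b,c,d=roi; z[b:d,a:c]=m[b:d,a:c]; m=z
    cs,_=cv2.findContours(m,cv2.RETR_EXTERNAL,cv2.CHAIN_APPROX_NONE)
    return sorted(cs,key=cv2.contourArea)[::-1][:n]
E
python3 - <<'E'
from h import *
T=cv2.imread('pics/top0.png');S=cv2.imread('pics/scene0.png')
pt=optics.camera_params('top');ps=optics.camera_params('scene')
rng={'blue':([105,150,50],[125,255,255]),'orange':([8,200,190],[18,255,255])}
roiT={'blue':(235,275,280,315),'orange':(138,250,185,290)}
roiS={'blue':(225,150,270,210),'orange':(300,115,335,170)}
for c in rng:
    a=big(mask(T,*rng[c]),roiT[c])[0]; b=big(mask(S,*rng[c]),roiS[c])[0]
    print(c,cv2.boundingRect(a),cv2.minEnclosingCircle(a),cv2.contourArea(a),cv2.boundingRect(b),cv2.contourArea(b))
for n,im,(a,b,c,d) in [('t',T,(310,215,460,345)),('s',S,(90,180,250,310)),('tc',T,(130,220,300,320)),('sc',S,(220,110,340,215))]:
    k=min(800/(c-a),600/(d-b)); cv2.imwrite(f'pics/{n}_crop.png',cv2.resize(im[b:d,a:c],None,fx=int(k),fy=int(k),interpolation=cv2.INTER_NEAREST)); print(n,int(k))
E
```

```text
blue (242, 281, 27, 27) ((255.16128540039062, 293.67742919921875), 13.957456588745117) 519.0 (236, 160, 23, 23) 403.5
orange (145, 257, 26, 27) ((157.5625, 270.0), 13.226641654968262) 494.5 (308, 132, 5, 4) 1.0
t 4
s 4
tc 4
sc 5
```

```bash
ls pics
```

```text
s_crop.png
sc_crop.png
scene0.png
t_crop.png
tc_crop.png
top0.png
wrist0.png
```

View pics/t_crop.png

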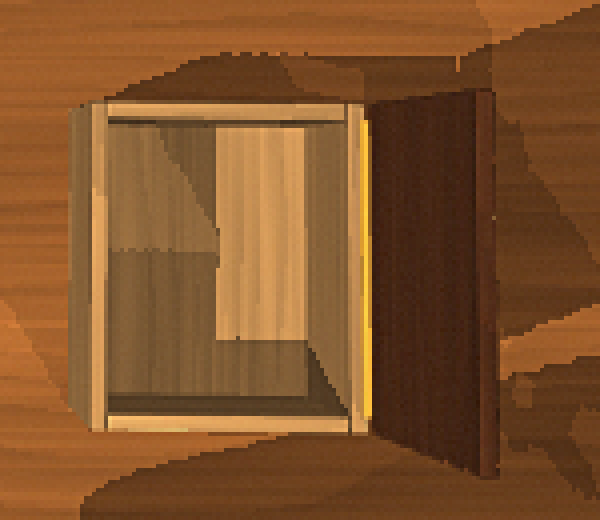

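View pics/s_crop.png

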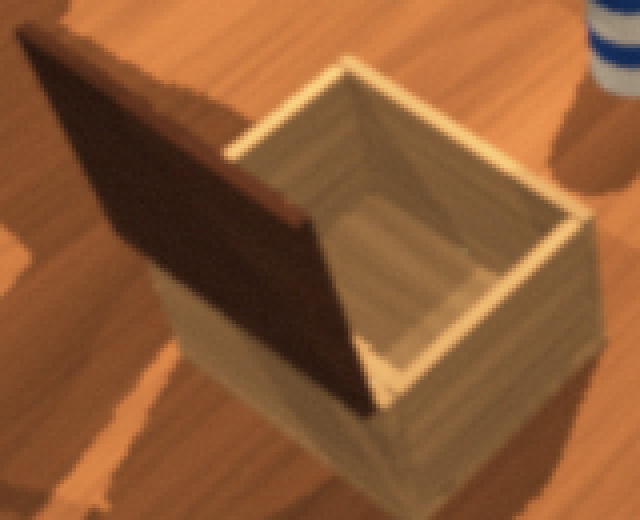

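View pics/sc_crop.png

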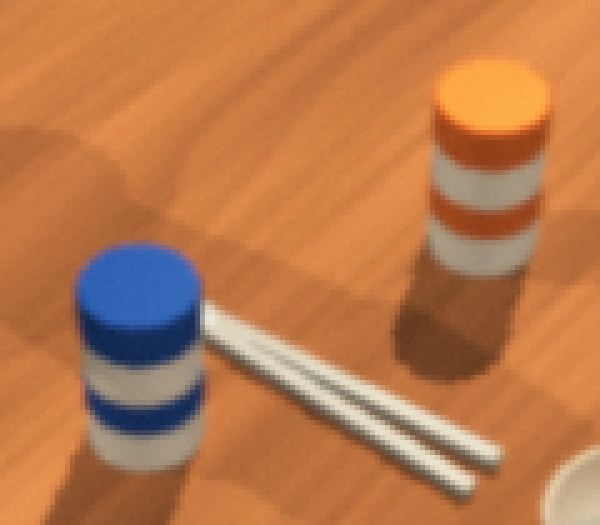

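View pics/tc_crop.png

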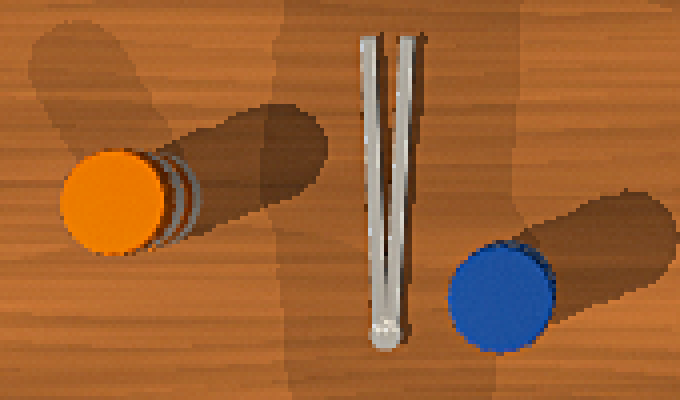

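Run:
```python
from h import *
pt=optics.camera_params('top');ps=optics.camera_params('scene')
np.set_printoptions(precision=4,suppress=True)
P={'blue':((255.4,294.3),(247.7,167.2)),'orange':((158,270.3),(318.4,129.4)),
'rim+x+y':((332.5,240.2),(238,233.2)),'rim-x+y':((332.5,323),(176.7,194.7)),
'lid+x':((431.7,237.7),(167,234.5)),'lid-x':((431.7,334.2),(94.7,187.5))}
for k,(a,b) in P.items(): print(k,*tri(pt,a,ps,b))
for k,uv in {'hinge+x':(401.3,240.7),'hinge-x':(401.6,323.2),'rim+x+y':(332.5,240.2),'rim-x+y':(332.5,323)}.items(): print(k,onz(pt,uv,.122))
for k,uv in {'blue':(255.4,294.3),'orange':(158,270.3)}.items(): print(k,onz(pt,uv,.105))
for k,uv in {'tong end':(226,304),'tongL':(222,229),'tongR':(232,229),'dish':(224,193),'hide near left':(264,188),'hide near right':(326,194)}.items(): print(k,onz(pt,uv,.02))
s=telemetry.sense(); print(R.from_quat(s['tool_rot']).as_matrix())
```

```text
blue [0.4537 0.0706 0.1036] 0.0034876539220080795
orange [0.5098 0.3004 0.1011] 0.0025095072775977094
rim+x+y [ 0.5789 -0.1108  0.1188] 0.001342701632375135
rim-x+y [ 0.3884 -0.1082  0.1137] 0.004038619400069803
lid+x [ 0.5771 -0.2852  0.2888] 0.006601065196122313
lid-x [ 0.3867 -0.2836  0.2822] 0.0010795052813173227
hinge+x [ 0.5768 -0.2715  0.122 ]
hinge-x [ 0.3872 -0.2675  0.122 ]
rim+x+y [ 0.5782 -0.1109  0.122 ]
rim-x+y [ 0.388  -0.1087  0.122 ]
blue [0.4525 0.0694 0.105 ]
orange [0.5089 0.2986 0.105 ]
tong end [0.4228 0.1474 0.02  ]
tongL [0.6122 0.1592 0.02  ]
tongR [0.6122 0.1336 0.02  ]
dish [0.7051 0.1549 0.02  ]
hide near left [0.7179 0.052  0.02  ]
hide near right [ 0.7021 -0.1076  0.02  ]
[[-0.0001  0.9707  0.2404]
 [ 0.0017  0.2404 -0.9707]
 [-1.      0.0003 -0.0017]]
```

Emit:
step_arm([
  [-0.04,0,0,0.065],
  [-0.08,0,0,0.13],
  [-0.12,0,0,0.195],
  [-0.16,0,0,0.26],
  [-0.17,0,0,0.26],
  [-0.17,0,0,0.26],
], jaw=0.085)

```text
t: 0.65
tcp_pos: [0.1505, -0.6081, 0.4052]
tool_rot: [-0.502, -0.494, 0.506, -0.498]
force: [0.1, 0.4, -0.4]
finger_gap: 0.998
```

Emit:
step_arm([
  [0,0.025,-0.032,0],
  [0,0.05,-0.065,0],
  [0,0.075,-0.097,0],
  [0,0.1,-0.13,0],
  [0,0.125,-0.16,0],
  [0,0.15,-0.195,0],
  [0,0.175,-0.225,0],
  [0,0.2,-0.26,0],
])

```text
t: 1.32
tcp_pos: [0.3542, -0.3501, 0.4007]
tool_rot: [-0.503, -0.495, 0.506, -0.496]
force: [0.9, -0.8, 0.5]
finger_gap: 0.993
```

```bash
cat >> h.py <<'E'
np.set_printoptions(precision=4,suppress=True)
def st():
    s=telemetry.sense(); M=R.from_quat(s['tool_rot']).as_matrix()
    print('t',round(s['t'],2),'tcp',s['tcp_pos'],'yaw',round(float(np.arctan2(M[1,1],M[0,1])),4),'F',s['force'],'q',s['q'],'gap',round(s['finger_gap'],3))
    return s,M
def to(W):
    s,M=st(); print('shift',M.T@(np.array(W)-s['tcp_pos']))
E
python3 -c "
from h import *
to([.453,.070,.30])"
```

```text
t 1.32 tcp [ 0.3542 -0.3501  0.4007] yaw -0.0167 F [ 0.853  -0.8065  0.5231] q [-1.002   0.1842  1.4925 -0.0037  1.4627  0.5858] gap 0.993
shift [ 0.0989  0.0919 -0.4221]
```

Emit:
step_arm([
  [0,0.01,-0.04,0],
  [0,0.02,-0.08,0],
  [0,0.03,-0.12,0],
  [0,0.04,-0.16,0],
  [0,0.05,-0.2,0],
  [0.015,0.06,-0.235,0],
  [0.035,0.07,-0.27,0],
  [0.055,0.08,-0.3,0],
])

```text
t: 1.98
tcp_pos: [0.4379, -0.0488, 0.3421]
tool_rot: [-0.502, -0.497, 0.506, -0.496]
force: [0.9, -0.4, -0.2]
finger_gap: 0.996
```

Emit:
step_arm([
  [0.02,0,-0.03,0],
  [0.035,0,-0.06,0],
  [0.05,0.005,-0.09,0],
  [0.06,0.01,-0.11,0],
  [0.06,0.01,-0.12,0],
  [0.06,0.01,-0.12,0],
  [0.06,0.01,-0.12,0],
])

```text
t: 2.57
tcp_pos: [0.4489, 0.0707, 0.2812]
tool_rot: [-0.501, -0.497, 0.506, -0.496]
force: [0.7, -0.5, 0.4]
finger_gap: 0.996
```

```bash
python3 -c "
from h import *
to([.453,.070,.2])
p,im=snap('wrist','w1.png'); print(proj(p,[.453,.070,.105]))"
```

```text
t 2.57 tcp [0.4489 0.0707 0.2812] yaw -0.0138 F [ 0.7176 -0.4776  0.4058] q [-0.0882  0.2325  1.7732 -0.0039  1.1418  1.498 ] gap 0.996
shift [0.0812 0.0047 0.0004]
[278.0251 180.9098]
```

View pics/w1.png

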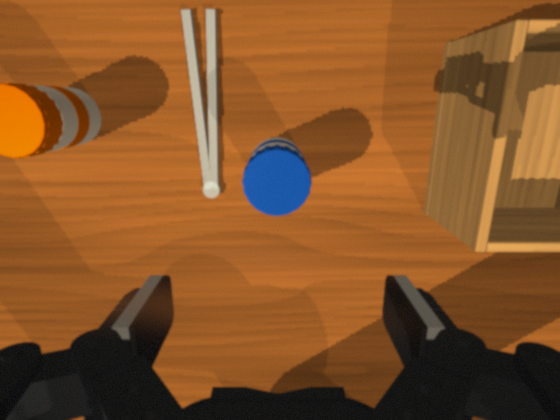

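Emit:
step_arm([
  [0.04,0.004,0,0],
  [0.08,0.004,0,0],
  [0.12,0.004,0,0],
  [0.16,0.004,0,0],
  [0.19,0.004,0,0],
  [0.215,0.004,0,0],
  [0.226,0.004,0,0],
  [0.226,0.004,0,0],
])

```text
t: 3.28
tcp_pos: [0.4514, 0.0678, 0.0538]
tool_rot: [-0.501, -0.497, 0.507, -0.494]
force: [-0.1, -0.7, -0.2]
finger_gap: 0.996
```

```bash
python3 -c "
from h import *
to([.453,.070,.055])
p,im=snap('wrist','w2.png'); print(proj(p,[.453,.070,.105]))"
```

```text
t 3.28 tcp [0.4514 0.0678 0.0538] yaw -0.0174 F [-0.1356 -0.6885 -0.2492] q [-0.0939  0.6366  1.9839 -0.0075  0.5297  1.5007] gap 0.996
shift [-0.0012  0.0016 -0.0022]
[271.9371 353.176 ]
```

View pics/w2.png

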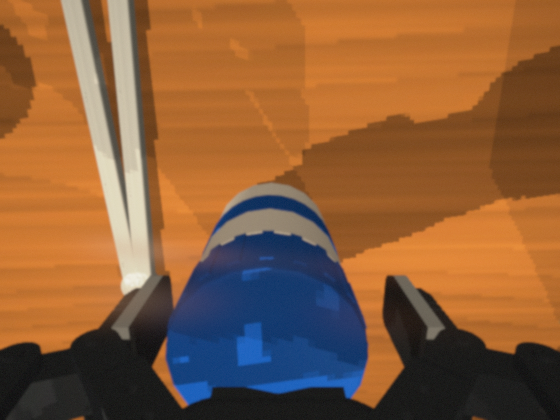

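Emit:
step_arm([
  [0,0.0015,-0.0025,0],
  [0,0.0015,-0.0025,0],
])

```text
t: 3.5
tcp_pos: [0.4555, 0.0698, 0.0563]
tool_rot: [-0.503, -0.495, 0.506, -0.496]
force: [-0.9, 0.6, -0.5]
finger_gap: 0.995
```

Emit:
step_arm([
  [0,0,0,0],
  [0,0,0,0],
  [0,0,0,0],
  [0,0,0,0],
  [0,0,0,0],
  [0,0,0,0],
  [0,0,0,0],
  [0,0,0,0],
], jaw=0.05, grip_force=45)

```text
t: 4.17
tcp_pos: [0.4567, 0.0699, 0.0578]
tool_rot: [-0.504, -0.494, 0.505, -0.497]
force: [0.5, 1.0, 7.0]
finger_gap: 0.719
```

```bash
python3 -c "
from h import *
st()"
```

```text
t 4.17 tcp [0.4567 0.0699 0.0578] yaw -0.0176 F [0.499  0.9668 6.9834] q [-0.0883  0.6296  1.9753 -0.0075  0.5355  1.5066] gap 0.719
```

Emit:
step_arm([
  [-0.005,0,0,0],
  [-0.02,0,0,0],
  [-0.04,0,0,0],
  [-0.055,0,0,0],
  [-0.06,0,0,0],
  [-0.06,0,0,0],
])

```text
t: 4.67
tcp_pos: [0.4573, 0.0702, 0.1191]
tool_rot: [-0.504, -0.494, 0.504, -0.498]
force: [0.8, 0.8, -4.5]
finger_gap: 0.713
```

Emit:
step_arm([
  [0,0,0,0],
  [0,0,0,0],
  [0,0,0,0],
  [0,0,0,0],
  [0,0,0,0],
  [0,0,0,0],
])

```text
t: 5.17
tcp_pos: [0.4571, 0.0702, 0.1187]
tool_rot: [-0.504, -0.494, 0.505, -0.497]
force: [-1.3, -0.5, -3.9]
finger_gap: 0.715
```

```bash
python3 -c "
from h import *
st()
p,im=snap('scene','s1.png')
st()
p,im=snap('wrist','w3.png')
for i in range(4): optics.snapshot('top'); st()
"
```

```text
t 5.17 tcp [0.4571 0.0702 0.1187] yaw -0.0174 F [-1.3101 -0.453  -3.9155] q [-0.0875  0.5045  1.94   -0.006   0.6938  1.5052] gap 0.715
t 5.22 tcp [0.4571 0.0701 0.1188] yaw -0.0174 F [ 0.1345  0.3186 -3.795 ] q [-0.0876  0.5043  1.94   -0.006   0.6938  1.5052] gap 0.711
t 5.32 tcp [0.4572 0.0701 0.1189] yaw -0.0174 F [-0.5112  0.2996 -3.9505] q [-0.0876  0.504   1.9399 -0.006   0.6938  1.5052] gap 0.715
t 5.37 tcp [0.4573 0.0701 0.119 ] yaw -0.0173 F [-0.6621 -0.3131 -3.6155] q [-0.0876  0.5039  1.9398 -0.006   0.6938  1.5052] gap 0.717
t 5.42 tcp [0.4573 0.0701 0.119 ] yaw -0.0173 F [-0.0127 -0.0129 -4.1088] q [-0.0875  0.5037  1.9398 -0.006   0.6938  1.5052] gap 0.717
t 5.47 tcp [0.4573 0.0701 0.1191] yaw -0.0173 F [ 0.0199  0.5568 -3.4857] q [-0.0875  0.5037  1.9398 -0.006   0.6938  1.5052] gap 0.718
```

View pics/s1.png

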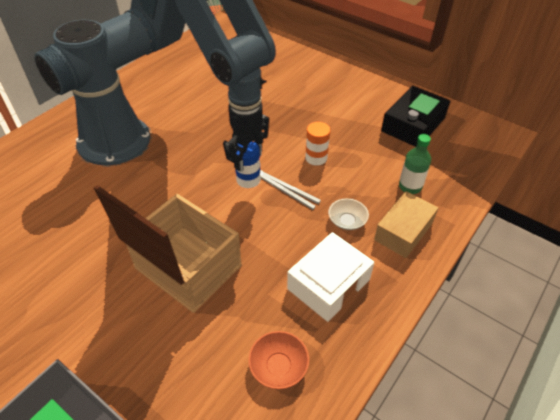

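Emit:
step_arm([
  [0.01,0,0,0],
  [0.025,0,0,0],
  [0.04,0,0,0],
  [0.05,0,0,0],
  [0.055,0,0,0],
  [0.058,0,0,0],
  [0.059,0,0,0],
  [0.059,0,0,0],
])

```text
t: 6.13
tcp_pos: [0.4578, 0.0699, 0.0602]
tool_rot: [0.504, 0.493, -0.504, 0.498]
force: [-0.1, 1.1, -3.3]
finger_gap: 0.718
```

Emit:
step_arm([
  [0.001,0,0,0],
  [0.002,0,0,0],
  [0.003,0,0,0],
  [0.003,0,0,0],
  [0.003,0,0,0],
])

```text
t: 6.55
tcp_pos: [0.4585, 0.0699, 0.0579]
tool_rot: [0.505, 0.493, -0.504, 0.498]
force: [1.4, 1.0, 3.9]
finger_gap: 0.715
```

Emit:
step_arm([
  [0,0,0,0],
  [0,0,0,0],
  [0,0,0,0],
  [0,0,0,0],
  [0,0,0,0],
  [0,0,0,0],
], jaw=0.085)

```text
t: 7.05
tcp_pos: [0.4585, 0.0699, 0.0578]
tool_rot: [0.505, 0.493, -0.504, 0.498]
force: [0.0, 0.2, -0.7]
finger_gap: 1.0
```

```bash
python3 -c "
from h import *
s,M=st(); print(M)
p,im=snap('wrist','w4.png')
to([.509,.299,.22])"
```

```text
t 7.05 tcp [0.4585 0.0699 0.0578] yaw -0.0173 F [ 0.0484  0.1507 -0.7387] q [-0.088   0.6296  1.9748 -0.0075  0.5307  1.5066] gap 1.0
[[ 0.0061  0.9998 -0.0173]
 [-0.0044 -0.0173 -0.9998]
 [-1.      0.0061  0.0043]]
t 7.1 tcp [0.4585 0.0698 0.0578] yaw -0.0173 F [0.3692 0.6252 0.6094] q [-0.088   0.6296  1.9748 -0.0076  0.5307  1.5066] gap 0.997
shift [-0.1628  0.0476 -0.2293]
```

View pics/w4.png

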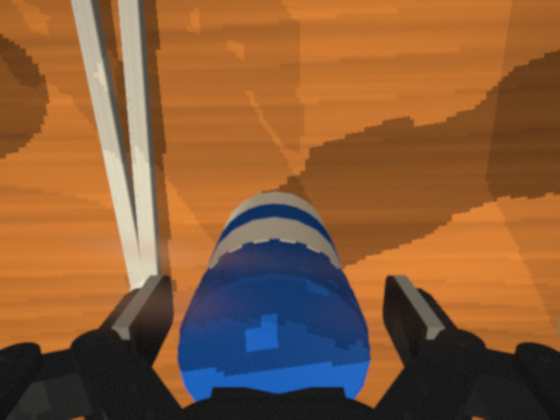

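Emit:
step_arm([
  [-0.03,0,0,0],
  [-0.07,0,0,0],
  [-0.11,0,0,0],
  [-0.145,0.005,-0.02,0],
  [-0.16,0.015,-0.055,0],
  [-0.16,0.022,-0.095,0],
  [-0.16,0.03,-0.135,0],
  [-0.16,0.04,-0.175,0],
])

```text
t: 7.77
tcp_pos: [0.5002, 0.2465, 0.2181]
tool_rot: [0.505, 0.493, -0.504, 0.498]
force: [0.5, -1.0, -0.1]
finger_gap: 0.995
```

Emit:
step_arm([
  [0,0.01,-0.035,0],
  [0,0.01,-0.06,0],
  [0,0.01,-0.062,0],
  [0,0.01,-0.062,0],
])

```text
t: 8.1
tcp_pos: [0.5106, 0.3096, 0.2173]
tool_rot: [0.504, 0.494, -0.503, 0.499]
force: [-0.1, -0.0, -0.6]
finger_gap: 0.996
```

```bash
python3 -c "
from h import *
p,im=snap('wrist','w5.png'); print(proj(p,[.509,.299,.105]))
a=big(mask(im,[6,200,200],[18,255,255]))[0]; print(cv2.minEnclosingCircle(a),cv2.boundingRect(a))
print(onz(p,cv2.minEnclosingCircle(a)[0],.105))
to([.509,.299,.055])"
```

```text
[291.7473 208.9376]
((290.29498291015625, 209.04739379882812), 41.492977142333984) (249, 170, 83, 80)
[0.5089 0.3001 0.105 ]
t 8.15 tcp [0.5105 0.3083 0.2173] yaw -0.0163 F [ 0.1164  0.1263 -0.7375] q [ 0.3595  0.5042  1.523  -0.0077  1.1114  1.95  ] gap 0.996
shift [ 0.1623 -0.0022  0.0084]
```

View pics/w5.png

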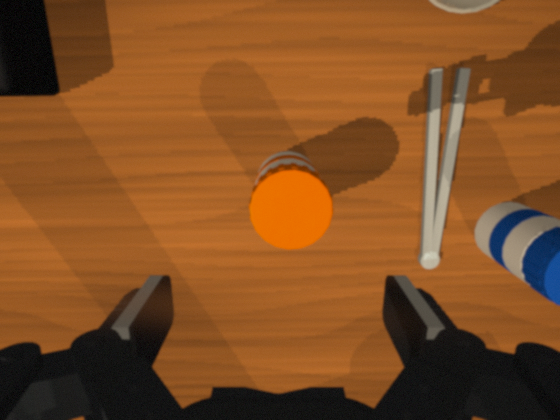

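Emit:
step_arm([
  [0.02,-0.002,0.008,0],
  [0.05,-0.002,0.008,0],
  [0.08,-0.002,0.008,0],
  [0.11,-0.002,0.008,0],
  [0.135,-0.002,0.008,0],
  [0.15,-0.002,0.008,0],
  [0.16,-0.002,0.008,0],
  [0.16,-0.002,0.008,0],
])

```text
t: 8.82
tcp_pos: [0.5078, 0.2974, 0.0553]
tool_rot: [-0.503, -0.493, 0.506, -0.497]
force: [0.7, -0.4, -0.2]
finger_gap: 0.996
```

```bash
python3 -c "
from h import *
to([.509,.300,.057])
p,im=snap('wrist','w6.png')"
```

```text
t 8.82 tcp [0.5078 0.2974 0.0553] yaw -0.0182 F [ 0.718  -0.4105 -0.1691] q [ 0.3437  0.7261  1.6519 -0.0102  0.7655  1.94  ] gap 0.996
shift [-0.0017  0.0012 -0.0026]
```

View pics/w6.png

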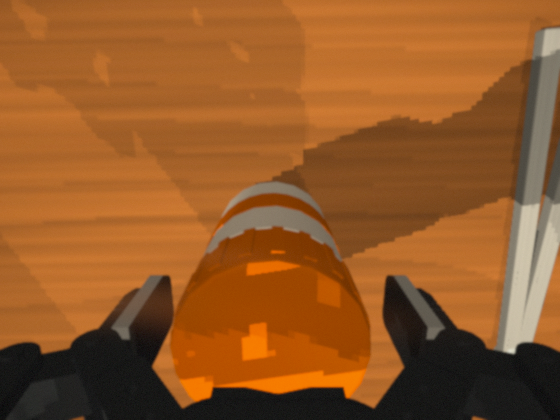

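Jar centred about column 271 between fingers centred at 279: ~2 mm off; trim and close.

Emit:
step_arm([
  [-0.001,0.001,-0.002,0],
  [-0.001,0.001,-0.002,0],
])

```text
t: 9.03
tcp_pos: [0.5112, 0.3002, 0.0593]
tool_rot: [0.505, 0.493, -0.504, 0.498]
force: [0.2, 0.4, -1.0]
finger_gap: 0.998
```

Emit:
step_arm([
  [0,0,0,0],
  [0,0,0,0],
  [0,0,0,0],
  [0,0,0,0],
  [0,0,0,0],
  [0,0,0,0],
  [0,0,0,0],
  [0,0,0,0],
], jaw=0.05)

```text
t: 9.7
tcp_pos: [0.5122, 0.3005, 0.0609]
tool_rot: [0.506, 0.492, -0.503, 0.499]
force: [0.5, -0.9, 4.5]
finger_gap: 0.715
```

Emit:
step_arm([
  [-0.005,0,0,0],
  [-0.02,0,0,0],
  [-0.04,0,0,0],
  [-0.055,0,0,0],
  [-0.06,0,0,0],
  [-0.06,0,0,0],
  [-0.06,0,0,0],
  [-0.06,0,0,0],
])

```text
t: 10.37
tcp_pos: [0.5108, 0.3005, 0.12]
tool_rot: [0.505, 0.492, -0.504, 0.499]
force: [0.8, 1.2, -0.3]
finger_gap: 0.714
```

```bash
python3 -c "
from h import *
for i in range(3): st(); optics.snapshot('top')
snap('scene','s2.png');st()
"
```

```text
t 10.37 tcp [0.5108 0.3005 0.12  ] yaw -0.0179 F [ 0.8464  1.1582 -0.3419] q [ 0.3472  0.6284  1.6145 -0.0094  0.8938  1.9418] gap 0.714
t 10.42 tcp [0.5108 0.3005 0.1198] yaw -0.018 F [-0.5069  0.2611 -0.6269] q [ 0.3471  0.6288  1.6145 -0.0094  0.8938  1.9418] gap 0.715
t 10.47 tcp [0.5109 0.3005 0.1197] yaw -0.018 F [-0.2188  0.8715 -0.5838] q [ 0.3471  0.629   1.6143 -0.0094  0.8939  1.9418] gap 0.717
t 10.57 tcp [0.5111 0.3006 0.12  ] yaw -0.018 F [ 0.5803  0.3082 -0.307 ] q [ 0.347   0.6288  1.6138 -0.0094  0.8939  1.9418] gap 0.715
```

View pics/s2.png

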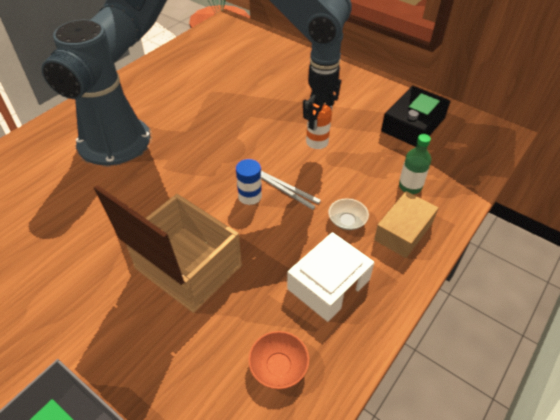

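Emit:
step_arm([
  [0.01,0,0,0],
  [0.025,0,0,0],
  [0.04,0,0,0],
  [0.05,0,0,0],
  [0.054,0,0,0],
  [0.057,0,0,0],
  [0.058,0,0,0],
  [0.058,0,0,0],
])

```text
t: 11.23
tcp_pos: [0.5118, 0.3004, 0.062]
tool_rot: [0.505, 0.492, -0.504, 0.499]
force: [0.2, 0.2, -0.4]
finger_gap: 0.713
```

Emit:
step_arm([
  [0.001,0,0,0],
  [0.002,0,0,0],
  [0.0025,0,0,0],
  [0.0025,0,0,0],
])

```text
t: 11.57
tcp_pos: [0.5126, 0.3006, 0.0609]
tool_rot: [0.506, 0.492, -0.503, 0.499]
force: [-1.0, 0.4, 3.9]
finger_gap: 0.717
```

Emit:
step_arm([
  [0,0,0,0],
  [0,0,0,0],
  [0,0,0,0],
  [0,0,0,0],
  [0,0,0,0],
  [0,0,0,0],
], jaw=0.085)

```text
t: 12.07
tcp_pos: [0.5125, 0.3006, 0.0607]
tool_rot: [0.506, 0.492, -0.503, 0.499]
force: [-0.5, -0.6, -0.4]
finger_gap: 0.996
```

Emit:
step_arm([
  [-0.03,0,0,0],
  [-0.07,0,0,0],
  [-0.11,0,0,0],
  [-0.145,0,0.01,0],
  [-0.16,0,0.04,0],
  [-0.16,0,0.08,0],
  [-0.16,0,0.11,0],
  [-0.16,0,0.11,0],
])

```text
t: 12.73
tcp_pos: [0.5086, 0.187, 0.2217]
tool_rot: [0.506, 0.491, -0.505, 0.498]
force: [-0.3, 0.5, -0.1]
finger_gap: 0.995
```

```bash
python3 -c "
from h import *
p,im=snap('top','t2.png')
a=big(mask(im,[8,200,190],[18,255,255]),(138,250,185,290))[0]; print(cv2.minEnclosingCircle(a))
a=big(mask(im,[105,150,50],[125,255,255]),(235,275,280,315))[0];print(cv2.minEnclosingCircle(a))
to([.457,.070,.22])
"
```

```text
Traceback (most recent call last):
IndexError: list index out of range
```

View pics/t2.png

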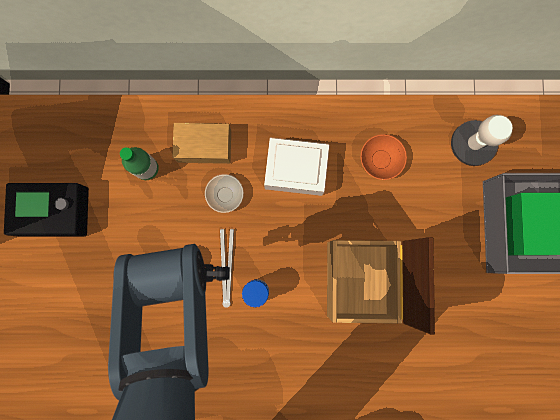

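```bash
python3 -c "
from h import *
im=cv2.imread('pics/t2.png');p=optics.camera_params('top')
a=big(mask(im,[105,150,50],[125,255,255]),(235,275,280,315))[0];c=cv2.minEnclosingCircle(a);print(c,onz(p,c[0],.105))
to([.454,.070,.16])
"
```

```text
((255.0, 293.0), 13.601571083068848) [0.4555 0.0703 0.105 ]
t 12.78 tcp [0.5088 0.189  0.2215] yaw -0.022 F [0.9234 0.7223 0.4248] q [ 0.1532  0.427   1.6553 -0.007   1.051   1.7495] gap 0.993
shift [ 0.0615 -0.0528  0.1199]
```

Emit:
step_arm([
  [0,-0.015,0.035,0],
  [0,-0.03,0.07,0],
  [0,-0.045,0.105,0],
  [0,-0.051,0.12,0],
  [0,-0.051,0.12,0],
  [0,-0.051,0.12,0],
])

```text
t: 13.28
tcp_pos: [0.4555, 0.0704, 0.2216]
tool_rot: [0.507, 0.491, -0.504, 0.497]
force: [0.0, 0.4, 0.8]
finger_gap: 0.992
```

```bash
python3 -c "
from h import *
to([.456,.070,.057])
p,im=snap('wrist','w7.png'); 
a=big(mask(im,[105,150,50],[125,255,255]))[0];c=cv2.minEnclosingCircle(a);print(c,onz(p,c[0],.105))
"
```

```text
t 13.28 tcp [0.4555 0.0704 0.2216] yaw -0.0236 F [0.0307 0.4079 0.7782] q [-0.0878  0.319   1.8475 -0.0039  0.965   1.5089] gap 0.992
shift [ 0.1646 -0.0011 -0.0002]
((275.5, 204.7911376953125), 41.153282165527344) [0.4565 0.0718 0.105 ]
```

Emit:
step_arm([
  [0.03,0,-0.001,0],
  [0.065,0,-0.001,0],
  [0.1,0,-0.001,0],
  [0.13,0,-0.001,0],
  [0.15,0,-0.001,0],
  [0.163,0,-0.001,0],
  [0.164,0,-0.001,-0.007],
  [0.164,0,-0.001,-0.007],
])

```text
t: 14.0
tcp_pos: [0.458, 0.0725, 0.0567]
tool_rot: [0.505, 0.494, -0.502, 0.5]
force: [-0.5, -0.2, -0.4]
finger_gap: 0.998
```

```bash
python3 -c "
from h import *
to([.457,.071,.057])
p,im=snap('wrist','w8.png'); 
"
```

```text
t 14.0 tcp [0.458  0.0725 0.0567] yaw -0.0131 F [-0.4768 -0.2169 -0.4075] q [-0.0828  0.6314  1.9776 -0.0059  0.5234  1.5062] gap 0.998
shift [-0.0003 -0.001   0.0015]
```

View pics/w8.png

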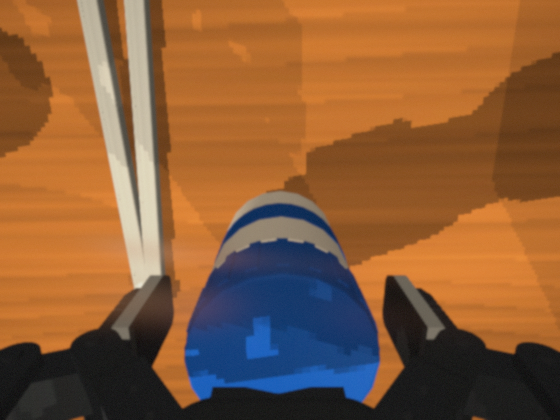

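Emit:
step_arm([
  [0,0,0.001,0],
  [0,0,0.001,0],
  [0,0,0.001,0],
  [0,0,0.001,0],
  [0,0,0.001,0],
  [0,0,0.001,0],
  [0,0,0.001,0],
  [0,0,0.001,0],
], jaw=0.05, grip_force=50)

```text
t: 14.72
tcp_pos: [0.4596, 0.0714, 0.0588]
tool_rot: [0.506, 0.492, -0.501, 0.501]
force: [0.7, 1.8, 7.4]
finger_gap: 0.715
```

Emit:
step_arm([
  [-0.005,0,0,0],
  [-0.025,0,0,0],
  [-0.05,0,0,0],
  [-0.08,0,0,0],
  [-0.11,0,0,0],
  [-0.14,0,0,0],
  [-0.165,0,0,0],
  [-0.175,0,0,0],
])

```text
t: 15.38
tcp_pos: [0.458, 0.0719, 0.2373]
tool_rot: [0.507, 0.49, -0.5, 0.502]
force: [1.2, 1.0, -3.5]
finger_gap: 0.712
```

```bash
python3 -c "
from h import *
to([.483,-.188,.233])
snap('scene','s3.png')
"
```

```text
t 15.38 tcp [0.458  0.0719 0.2373] yaw -0.0141 F [ 1.2204  1.0338 -3.4698] q [-0.0842  0.2951  1.8287 -0.0032  0.9979  1.5024] gap 0.712
shift [0.0059 0.0286 0.2595]
```

View pics/s3.png

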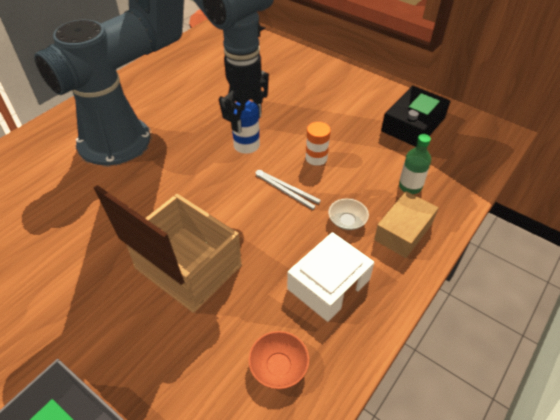

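Emit:
step_arm([
  [0,0.002,0.015,0],
  [0,0.005,0.045,0],
  [0,0.009,0.08,0],
  [0,0.013,0.115,0],
  [0,0.017,0.15,0],
  [0,0.021,0.185,0],
  [0,0.025,0.215,0],
  [0,0.028,0.235,0],
])

```text
t: 16.1
tcp_pos: [0.4824, -0.1663, 0.2383]
tool_rot: [0.508, 0.49, -0.5, 0.502]
force: [1.7, 0.3, -3.5]
finger_gap: 0.714
```

Emit:
step_arm([
  [0,0,0.02,0],
  [0,0,0.03,0],
  [0,0,0.03,0],
  [0,0,0.03,0],
  [0,0,0.03,0],
])

```text
t: 16.52
tcp_pos: [0.4811, -0.1946, 0.2379]
tool_rot: [0.508, 0.491, -0.5, 0.501]
force: [0.3, 0.9, -3.8]
finger_gap: 0.714
```

```bash
python3 -c "
from h import *
to([.483,-.188,.072])
snap('scene','s4.png');snap('wrist','w9.png');snap('top','t3.png')
"
```

```text
t 16.52 tcp [ 0.4811 -0.1946  0.2379] yaw -0.0157 F [ 0.283   0.8519 -3.7942] q [-0.6045  0.3698  1.7009  0.0089  1.0547  0.9777] gap 0.714
shift [ 0.1659 -0.0011 -0.007 ]
```

View pics/s4.png

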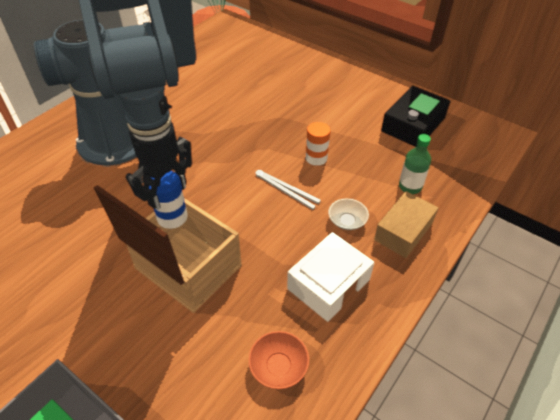

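View pics/w9.png

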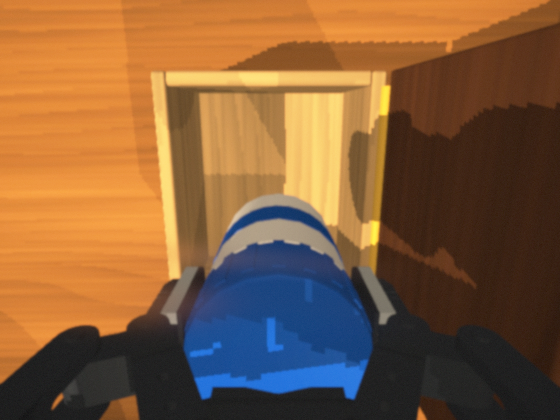

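View pics/t3.png

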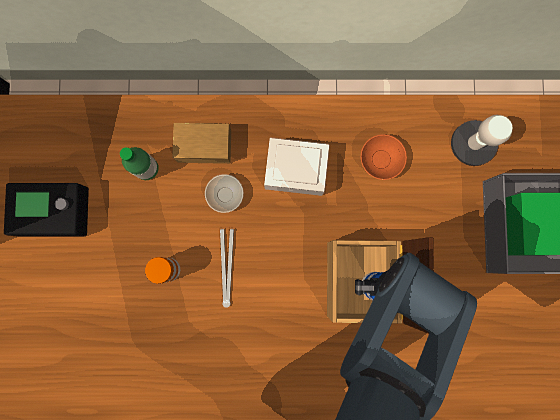

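Emit:
step_arm([
  [0.01,0.001,-0.006,0],
  [0.03,0.001,-0.006,0],
  [0.055,0.001,-0.006,0],
  [0.08,0.001,-0.006,0],
  [0.1,0.001,-0.006,0],
  [0.11,0.001,-0.006,0],
  [0.115,0.001,-0.006,0],
  [0.115,0.001,-0.006,0],
])

```text
t: 17.33
tcp_pos: [0.4849, -0.1887, 0.1229]
tool_rot: [0.507, 0.491, -0.5, 0.502]
force: [-0.1, 0.5, -3.6]
finger_gap: 0.712
```

```bash
python3 -c "
from h import *
to([.483,-.188,.069])
"
```

```text
t 17.33 tcp [ 0.4849 -0.1887  0.1229] yaw -0.0139 F [-0.133   0.4828 -3.5904] q [-0.5903  0.5464  1.8067  0.0103  0.7717  0.987 ] gap 0.712
shift [ 0.0538 -0.0029 -0.0009]
```

Emit:
step_arm([
  [0.01,0,0,0],
  [0.022,0,0,0],
  [0.034,0,0,0],
  [0.043,0,0,0],
  [0.048,0,0,0],
  [0.05,0,0,0],
  [0.051,0,0,0],
  [0.051,0,0,0],
])

```text
t: 18.0
tcp_pos: [0.4861, -0.1891, 0.0721]
tool_rot: [0.507, 0.491, -0.5, 0.502]
force: [-0.1, -0.1, -3.8]
finger_gap: 0.714
```

Emit:
step_arm([
  [0.001,0,0,0],
  [0.002,0,0,0],
  [0.003,0,0,0],
  [0.003,0,0,0],
])

```text
t: 18.33
tcp_pos: [0.4862, -0.1892, 0.0692]
tool_rot: [0.507, 0.491, -0.5, 0.502]
force: [-0.8, -0.4, -3.2]
finger_gap: 0.717
```

Emit:
step_arm([
  [0.001,0,0,0],
  [0.002,0,0,0],
  [0.002,0,0,0],
])

```text
t: 18.58
tcp_pos: [0.4867, -0.1893, 0.0689]
tool_rot: [0.507, 0.49, -0.5, 0.502]
force: [-0.7, 1.0, 9.9]
finger_gap: 0.713
```

Emit:
step_arm([
  [-0.001,0,0,0],
  [-0.001,0,0,0],
  [-0.001,0,0,0],
])

```text
t: 18.83
tcp_pos: [0.4868, -0.1894, 0.0699]
tool_rot: [0.507, 0.49, -0.5, 0.503]
force: [0.0, 0.8, -4.1]
finger_gap: 0.716
```

Emit:
step_arm([
  [0,0,0,0],
  [0,0,0,0],
  [0,0,0,0],
  [0,0,0,0],
  [0,0,0,0],
  [0,0,0,0],
], jaw=0.076)

```text
t: 19.33
tcp_pos: [0.4869, -0.1894, 0.0699]
tool_rot: [0.507, 0.49, -0.5, 0.503]
force: [0.6, -0.0, -0.6]
finger_gap: 0.888
```

```bash
python3 -c "
from h import *
st(); snap('wrist','w10.png')
"
```

```text
t 19.33 tcp [ 0.4869 -0.1894  0.0699] yaw -0.0141 F [ 0.6351 -0.0216 -0.6354] q [-0.5895  0.642   1.8341  0.0123  0.6459  0.9857] gap 0.888
```

View pics/w10.png

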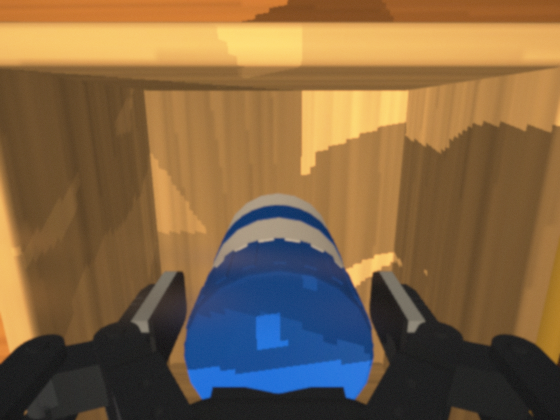

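Emit:
step_arm([
  [-0.01,0,0,0],
  [-0.035,0,0,0],
  [-0.07,0,0,0],
  [-0.11,0,0,0],
  [-0.15,0,0,0],
  [-0.19,0,0,0],
  [-0.23,0,0,0],
  [-0.27,0,0,0],
])

```text
t: 20.05
tcp_pos: [0.4805, -0.1876, 0.3428]
tool_rot: [0.507, 0.49, -0.499, 0.503]
force: [1.5, -0.3, 0.1]
finger_gap: 0.891
```

Emit:
step_arm([
  [-0.04,0,0,0],
  [-0.06,0,0.01,0],
  [-0.06,0,0.05,0],
  [-0.06,0,0.09,0],
  [-0.06,0,0.13,0],
  [-0.06,0,0.165,0],
  [-0.06,0,0.175,0],
  [-0.06,0,0.175,0],
], jaw=0)

```text
t: 20.72
tcp_pos: [0.476, -0.3647, 0.4034]
tool_rot: [0.508, 0.489, -0.501, 0.502]
force: [0.2, -0.1, -0.0]
finger_gap: 0.005
```

```bash
python3 -c "
from h import *
to([.482,-.36,.25])
snap('scene','s5.png');snap('top','t4.png')
"
```

```text
t 20.72 tcp [ 0.476  -0.3647  0.4034] yaw -0.0177 F [ 0.2463 -0.0577 -0.0041] q [-0.846   0.3402  1.2676  0.0119  1.5162  0.742 ] gap 0.005
shift [ 0.1534  0.0028 -0.0056]
```

View pics/s5.png

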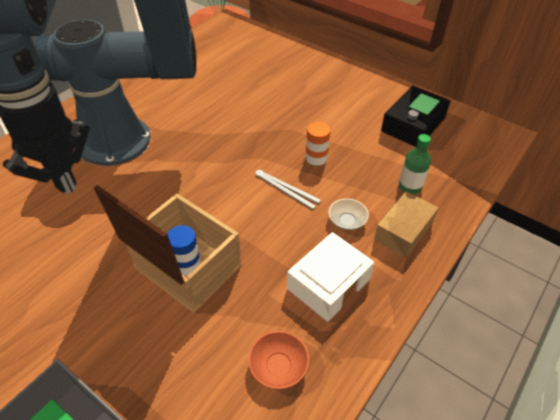

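View pics/t4.png

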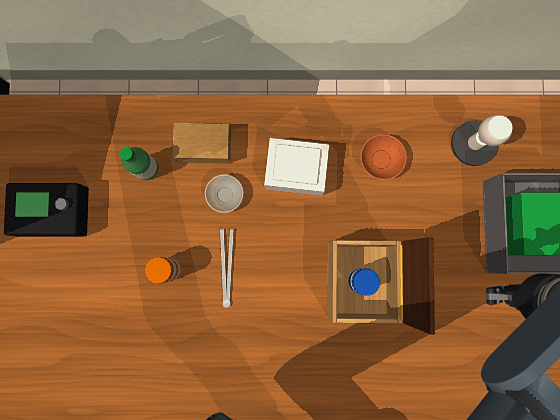

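Emit:
step_arm([
  [0.03,0,0,0],
  [0.065,0,0,0],
  [0.1,0,0,0],
  [0.13,0,0,0],
  [0.148,0,0,0],
  [0.152,0.002,0,0],
  [0.152,0.002,0,0],
])

```text
t: 21.4
tcp_pos: [0.4817, -0.3593, 0.251]
tool_rot: [0.508, 0.492, -0.498, 0.502]
force: [1.0, 0.6, 0.4]
finger_gap: 0.007
```

```bash
python3 -c "
from h import *
s,M=st()
H=np.array([-.2695,.122]);rho=.13
for th in [1.65,1.5,1.3,1.1,.9,.7,.5,.35,.2,.1,0]:
    C=H+rho*np.array([np.cos(th),np.sin(th)])+.011*np.array([-np.sin(th),np.cos(th)])
    W=np.array([.480,C[0]-.0145,C[1]]); print(th,W,M.T@(W-s['tcp_pos']))
"
```

```text
t 21.4 tcp [ 0.4817 -0.3593  0.251 ] yaw -0.0123 F [0.9868 0.5723 0.4383] q [-0.8335  0.4669  1.485   0.0146  1.1764  0.7441] gap 0.007
1.65 [ 0.48   -0.3053  0.2507] [ 0.0002 -0.0023 -0.054 ]
1.5 [ 0.48   -0.2858  0.2525] [-0.0015 -0.0025 -0.0735]
1.3 [ 0.48   -0.2598  0.2502] [ 0.0007 -0.0029 -0.0995]
1.1 [ 0.48   -0.2348  0.2428] [ 0.008  -0.0033 -0.1244]
0.9 [ 0.48   -0.2118  0.2307] [ 0.0202 -0.0039 -0.1475]
0.7 [ 0.48   -0.1917  0.2142] [ 0.0367 -0.0044 -0.1676]
0.5 [ 0.48   -0.1752  0.194 ] [ 0.0569 -0.005  -0.1841]
0.35 [ 0.48   -0.1657  0.1769] [ 0.0739 -0.0054 -0.1937]
0.2 [ 0.48   -0.1588  0.1586] [ 0.0922 -0.0059 -0.2006]
0.1 [ 0.48   -0.1557  0.1459] [ 0.1049 -0.0062 -0.2036]
0 [ 0.48  -0.154  0.133] [ 0.1178 -0.0064 -0.2053]
```

Emit:
step_arm([
  [0,0,-0.025,0],
  [0,-0.002,-0.045,0],
  [0,-0.002,-0.06,0],
  [-0.001,-0.002,-0.075,0],
  [0,-0.003,-0.09,0],
  [0.003,-0.003,-0.105,0],
  [0.007,-0.003,-0.12,0],
  [0.013,-0.003,-0.134,0],
])

```text
t: 22.07
tcp_pos: [0.4813, -0.2243, 0.2385]
tool_rot: [0.508, 0.491, -0.498, 0.503]
force: [0.6, -1.7, 2.8]
finger_gap: -0.001
```

```bash
python3 -c "
from h import *
s,M=st()
H=np.array([-.2695,.122]);rho=.13
for th in [1.1,1,.9,.8,.7,.6,.5,.35,.2,.1,0]:
    C=H+rho*np.array([np.cos(th),np.sin(th)])+.011*np.array([-np.sin(th),np.cos(th)])
    W=np.array([.480,C[0]-.0145,C[1]]); print(th,W,M.T@(W-s['tcp_pos']))
snap('scene','s6.png')
"
```

```text
t 22.07 tcp [ 0.4813 -0.2243  0.2385] yaw -0.0124 F [ 0.5927 -1.7416  2.8088] q [-0.6531  0.3842  1.6737  0.0129  1.0655  0.9239] gap -0.001
1.1 [ 0.48   -0.2348  0.2428] [-0.0043 -0.0011  0.0106]
1 [ 0.48   -0.223   0.2373] [ 0.0011 -0.0013 -0.0013]
0.9 [ 0.48   -0.2118  0.2307] [ 0.0078 -0.0016 -0.0125]
0.8 [ 0.48   -0.2013  0.2229] [ 0.0155 -0.0019 -0.023 ]
0.7 [ 0.48   -0.1917  0.2142] [ 0.0242 -0.0022 -0.0327]
0.6 [ 0.48   -0.1829  0.2045] [ 0.0339 -0.0025 -0.0414]
0.5 [ 0.48   -0.1752  0.194 ] [ 0.0444 -0.0028 -0.0492]
0.35 [ 0.48   -0.1657  0.1769] [ 0.0614 -0.0033 -0.0587]
0.2 [ 0.48   -0.1588  0.1586] [ 0.0797 -0.0038 -0.0656]
0.1 [ 0.48   -0.1557  0.1459] [ 0.0924 -0.0041 -0.0687]
0 [ 0.48  -0.154  0.133] [ 0.1053 -0.0044 -0.0705]
```

View pics/s6.png

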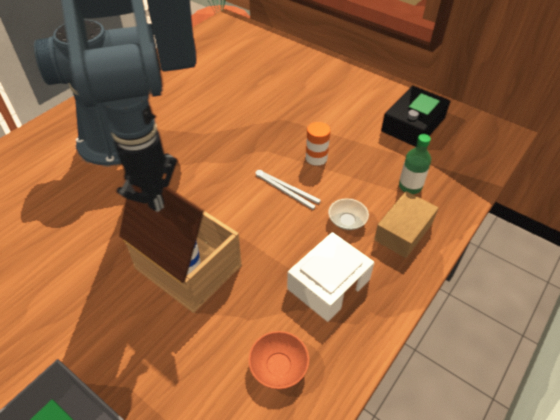

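The lid follows (≈1.0 rad), contact force ~3 N. Continue.

Emit:
step_arm([
  [0.008,0,-0.0125,0],
  [0.0155,0,-0.023,0],
  [0.024,0,-0.0325,0],
  [0.034,0,-0.0415,0],
  [0.0445,-0.002,-0.049,0],
  [0.056,-0.002,-0.056,0],
  [0.068,-0.002,-0.0615,0],
  [0.08,-0.002,-0.0655,0],
])

```text
t: 22.78
tcp_pos: [0.479, -0.1536, 0.1554]
tool_rot: [0.508, 0.495, -0.498, 0.5]
force: [0.9, -1.5, 1.1]
finger_gap: -0.004
```

```bash
python3 -c "
from h import *
to([.48,-.154,.133])
"
```

```text
t 22.78 tcp [ 0.479  -0.1536  0.1554] yaw -0.0109 F [ 0.8567 -1.4514  1.1419] q [-0.5399  0.4751  1.8201  0.0158  0.8359  1.0312] gap -0.004
shift [0.0224 0.0007 0.0005]
```

Emit:
step_arm([
  [0.006,0,0.001,0],
  [0.012,0,0.001,0],
  [0.017,0,0.001,0],
  [0.02,0,0.001,0],
  [0.0225,0,0.001,0],
  [0.0235,0,0.001,0],
  [0.0235,0,0.001,0],
])

```text
t: 23.37
tcp_pos: [0.479, -0.1544, 0.133]
tool_rot: [0.508, 0.495, -0.498, 0.5]
force: [-1.7, 1.7, 9.1]
finger_gap: 0.001
```

Emit:
step_arm([
  [0.001,0,0,0],
  [0.002,0,0,0],
  [0.002,0,0,0],
  [0.002,0,0,0],
])

```text
t: 23.7
tcp_pos: [0.4789, -0.1544, 0.1329]
tool_rot: [0.508, 0.494, -0.498, 0.5]
force: [-3.0, 2.9, 14.4]
finger_gap: 0.001
```

```bash
python3 -c "
from h import *
st();snap('scene','s7.png')
"
```

```text
t 23.7 tcp [ 0.4789 -0.1544  0.1329] yaw -0.0113 F [-2.9935  2.932  14.4455] q [-0.5415  0.5136  1.838   0.0168  0.7793  1.0287] gap 0.001
```

View pics/s7.png

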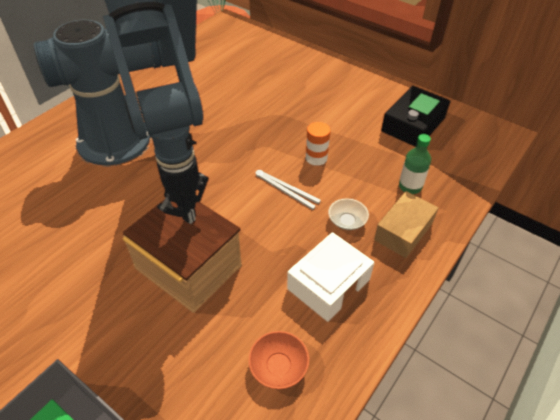

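Lid is flat at its stop (z stays at 0.133 while the force rises to 14 N). Retreat upward and check.

Emit:
step_arm([
  [-0.02,0,0,0],
  [-0.06,0,0,0],
  [-0.1,0,0,0],
  [-0.14,0,0,0],
  [-0.18,0,0,0],
  [-0.18,0,0.04,0],
  [-0.18,0,0.08,0],
  [-0.18,0,0.12,0],
])

```text
t: 24.42
tcp_pos: [0.4752, -0.2766, 0.3143]
tool_rot: [0.507, 0.493, -0.497, 0.502]
force: [0.2, -0.4, -0.4]
finger_gap: 0.002
```

Emit:
step_arm([
  [0,0,0.04,0],
  [0,0,0.08,0],
  [0,0,0.12,0],
  [0,0,0.12,0],
  [0,0,0.12,0],
  [0,0,0.12,0],
])

```text
t: 24.92
tcp_pos: [0.4736, -0.3964, 0.3137]
tool_rot: [0.508, 0.494, -0.497, 0.501]
force: [-0.2, -0.1, 0.1]
finger_gap: -0.001
```

```bash
python3 -c "
from h import *
st();p,im=snap('scene','s8.png');p,im=snap('top','t5.png')
T0=cv2.imread('pics/top0.png')
d=cv2.absdiff(im,T0).max(2)
print([ (n,int((d[b:e,a:c]>40).sum())) for n,(a,b,c,e) in dict(hide=(260,130,335,200),dish=(203,172,246,215),tong=(215,225,240,310),orange=(140,252,185,288)).items()])
a=big(mask(im,[8,200,190],[18,255,255]),(138,250,185,290))[0]; print(cv2.minEnclosingCircle(a))
"
```

```text
t 24.92 tcp [ 0.4736 -0.3964  0.3137] yaw -0.0105 F [-0.2185 -0.1146  0.0955] q [-0.8853  0.4334  1.3593  0.0161  1.3397  0.6923] gap -0.001
[('hide', 2), ('dish', 0), ('tong', 0), ('orange', 44)]
((157.5, 270.3399963378906), 13.13499641418457)
```

View pics/s8.png

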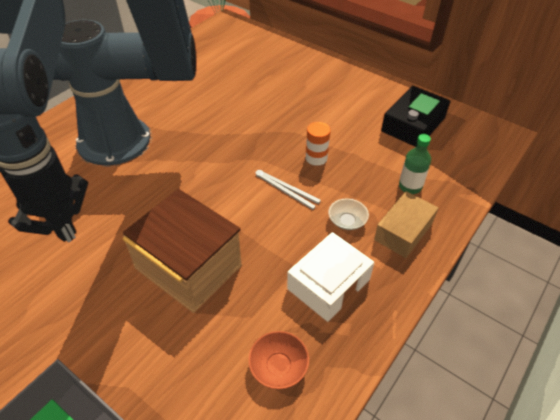

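View pics/t5.png

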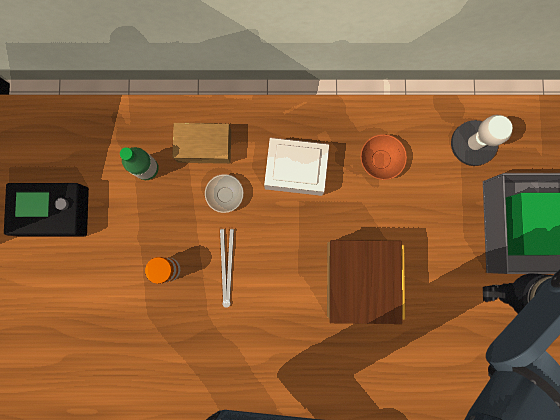

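The lid lies flat on the cubby (columns 330–404, rows 239–324). The orange jar is upright at (158,270), and the bystanders match the first picture. I'll hand in the job now.

```bash
python3 -c "
from station import manip
print(manip.sign_off())"
```

```text
the job is handed in; nothing more can be done
None
```

I lifted the blue jar (about 3.8 N at the wrist) and set it back, then lifted the orange jar (about 0.5 N) and set it back. Blue was clearly the heavier, so I stood it upright in the cubby, pushed the lid shut and handed the job in at about 25 s.

**Lid:** While I pressed it down, the fingertip stopped at z = 0.133 m, the height of a shut lid, as the force rose to 14 N. It stayed flat on the rim after I pulled away.

**Jars:** The last view of the blue jar before the lid closed showed it upright in the cubby. The orange jar is upright, with its cap within half a pixel of where it started.

**Bystanders:** The hide, dish and tongs match the first top picture, with at most 2 changed pixels. The gripper is clear of everything.

**Set-downs:** When I set the blue jar in the cubby, it pressed on the floor with about 14 N for a moment before I backed off. No check failed.

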